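# Uncap the spirit lamp and park its brass cap

### The job

The amber spirit lamp is wanted for wax work: lift its loose brass cap straight off and set it, mouth down as it stood, into the round green recess of the wooden cap holder. Put it down flat in the recess rather than dropping it, keep the lamp upright where it stands, and do not disturb the green lamp with the black cap.

Things in the scene. Friction and masses are not known exactly. Their poses are not given: they have to be found in the camera images.
- brass_cap_grip (a point): Centre (half-way up) of the amber lamp's loose brass cap: upright hollow cylinder, 35 mm outer diameter, 56 mm high, closed top, open below, 35-70 g; z up. It stands on the lamp's flange over a 20 mm wick tube (tube and wick reach 22 mm into it) and lifts straight off. Grip across the diameter at half height or higher (seated in the holder, this centre is 22 mm above the block's top face).
- lamp: Amber glass spirit lamp, 74 mm diameter, loose, 0.4 kg. Origin at the centre of its underside, z up. The glass narrows from 28 to 50 mm height; the steel flange (42 mm diameter) on which the cap stands is 60 mm above the origin; 116 mm tall with its cap.
- holder_seat (a point): Centre of the floor of the green recess in the wooden cap holder: recess 60 mm diameter, 6 mm deep, in a pale wooden block 100 x 100 x 18 mm fixed to the bench; z up. The block's top face is 6 mm above this point, the bench 12 mm below. The seated cap's centre is 28 mm above this point.
- black_cap_grip (a point): Centre of the black cap of the other, green lamp (same shapes and sizes as the amber lamp and the brass cap). A bystander, to be left alone.
Mind the look-alikes: they are no part of the job. Of the things that look like the part that bears holder_seat, the larger one is meant. Of the things shaped like the lamp, the amber one is meant.

How it is judged:
By the outcome, as a careful person would: the job done as asked, in the order asked, and still so for the second after the job is handed in, with the robot touching nothing.
It also fails if it takes over 35 s, if anything falls off the work surface, if the arm or the gripper's body presses on something with over 40 N, if the wrist force passes 120 N, or if a joint passes its speed limit or range.

### The arm

A 6-joint arm with a two-finger parallel gripper is mounted at the origin on a cart in front of the work surface, level with it; the furniture and walls round the work are solid. World frame = base frame: x ahead of the robot, y to its left, z up, the work surface at z = 0. Lengths are in m, angles in rad, forces in N, time in s.
With the tool pointing down it reaches from about 0.35 to 0.775 m from the base axis. Payload 7.3 kg.
Tool frame: the origin (TCP) lies between the finger pads; the fingertips stand 11 mm ahead of it and the grasp point (between the pads) lies 8 mm behind it; z points along the fingers, y is the direction in which the jaws open and shut (so a half turn about z gives the same grasp; the last joint's range is limited). The gripper opens to 92 mm and grips with 3 to 60 N. Pads are 19 mm wide; open, the fingers measure 130 mm over their backs; the gripper's body (75 mm by 190 mm) begins 47 mm behind the grasp point.
Start: joints at [1.07, 0.342, 1.524, -0, 1.275, -0.146], TCP at [0.182, 0.492, 0.238] pointing down, gripper open.
Joint ranges: [-2.53, 2.53], [-0.77, 2.02], [0.04, 2.7], [-1, 4.14], [0.28, 2.66], [-3.11, 3.11]. Speed limits (rad/s): [2.57, 2.57, 3.14, 3.14, 3.14, 3.14].

### API

Orientations are given as a unit quaternion [w, x, y, z].
In Python, from bench import * gives the robot as it stands.
- The arm moves only by the tool carry_out, never from a script. Its argument "deltas" is a list of rows, each an object of numbers: "x", "y", "z": the shift along the tool's x, y, z in mm; "turn": the turn about the tool's z in degrees. In form: [{"x": .., "y": .., "z": .., "turn": ..}, ...]. A call has 1 to 12 rows; each row is the pose to reach, as a shift and turn from the pose commanded when the call began, along the tool's axes at that moment; what a row does not reach only later rows make up. A row lasts 1/12 s, in which the tool goes at most 41.7 mm and 7.16 degrees, less where a joint would pass 70% of its speed; a pose out of reach is approached as far as the arm can. A call with a gripper value outside its range is refused whole. "fingers" is the opening, from -1 (shut) to 1 (fully open), set as the call begins (left out, the last holds). The fingers move at their own pace and stop on an object; "force" is the grip in N (left out, the last holds). Time passes only in rows, so rows that repeat a pose let the fingers close. It gives the time, the measured TCP pose, the force and the opening at its end, in the units of the state.
- read_state(): the state, without advancing time (a new reading comes with each control period).
- read_camera(name): name is "scene" or "side" or "wrist"; returns a dict with "img" (480x640x3 uint8, red, green, blue), "depth" (480x640 float32, m along the optical axis (not along the pixel's ray), 0 where there is no reading), "intrinsics" (3x3 intrinsics, pixels), "R" (3x3) and "t" (3): a world point X has camera coordinates R X + t. Camera axes: x right, y down, z forward; pixel columns grow to the right and rows downward; lengths in m; the calibration is good to about 2 mm. A picture is of the moment at which its call begins.
- finish_job(): hands the job in, once; it reports no verdict.
The state is a dict: "time": time; "joint_positions": joint angles; "qvel": joint speeds; "tau": joint torques, N m; "tcp_pos": TCP position; "tool_rot": TCP orientation; "contact_force": force on the tool from outside, world axes, zero at the start; "torque": the same for the moment, N m; "opening": finger opening in m.
Only numpy, scipy, OpenCV 4.12 (cv2) and the standard library are available. Lean on these libraries where they do the work, as an engineer would, in place of code of your own. Each camera call takes 0.05 s, during which the arm holds its last target.

## Working session

There is one attempt and no reset: what is moved stays moved. The work goes in short steps, Python scripts to look and compute and a tool call to move; the robot and the scene stay as the last step left them, time stands still between calls to the robot, and variables do not carry over. Pictures are saved under pics/ and viewed, and the job is handed in when it is done.

Besides the shell and the picture viewer there is one more tool, called after "Request:" as name(argument=value, ...), one argument or row to a line, values as JSON. carry_out: Moves the arm, as the interface text tells. Its arguments: {"type":"object","properties":{"deltas":{"type":"array"},"fingers":{"type":"number"},"force":{"type":"number"}},"required":["deltas"]}

```bash
mkdir -p pics; ls; cat > h.py <<'E'
from bench import *
import numpy as np, cv2
def snap(n,f):
    c=read_camera(n); cv2.imwrite('pics/'+f,c['img'][:,:,::-1]); np.savez('pics/'+f[:-4]+'.npz',**c); return c
def ray(c,u,v,z):
    d=np.linalg.inv(c['intrinsics'])@[u,v,1.]; o=-c['R'].T@c['t']; d=c['R'].T@d
    return o+d*(z-o[2])/d[2]
def cloud(c):
    v,u=np.mgrid[0:480,0:640]; D=c['depth']; K=c['intrinsics']
    p=np.stack([(u-K[0,2])/K[0,0]*D,(v-K[1,2])/K[1,1]*D,D],-1)
    return (p-c['t'])@c['R']
E
python3 - <<'E'
from h import *
for n in ['scene','side','wrist']: snap(n,n+'0.png')
print(read_state())
E
```

```text
pics
{'time': 0.15, 'joint_positions': array([ 1.07001037e+00,  3.42553371e-01,  1.52474852e+00, -2.88723879e-05,
        1.27539816e+00, -1.46024025e-01]), 'qvel': array([ 1.47645355e-03, -5.12002580e-04, -3.01353386e-03, -1.15733022e-03,
       -4.43118653e-05,  2.73808697e-03]), 'tau': array([ 1.58340918e-03, -4.31469941e+01, -2.44354105e+01,  7.16537610e-02,
        5.39012568e-02, -8.40718667e-05]), 'tcp_pos': array([0.18223506, 0.49206763, 0.23722657]), 'tool_rot': array([-1.62870494e-04,  1.76448070e-01,  9.84309795e-01, -5.29381163e-04]), 'contact_force': array([-0.04419995,  0.603709  , -0.03596392]), 'torque': array([0.02106896, 0.05337929, 0.02733642]), 'opening': 0.09189164340096495}
```

View pics/scene0.png

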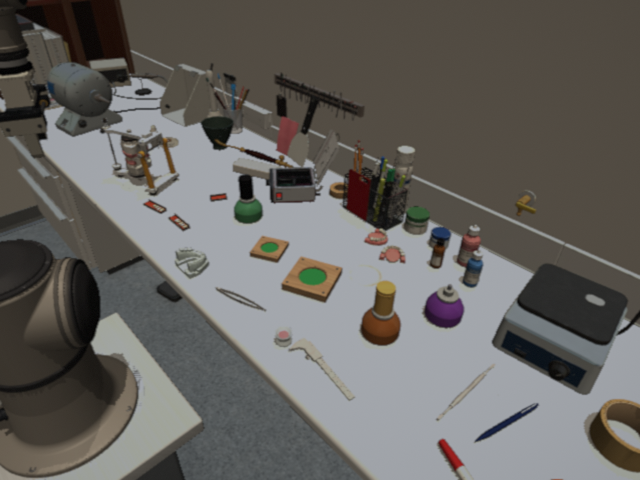

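View pics/side0.png

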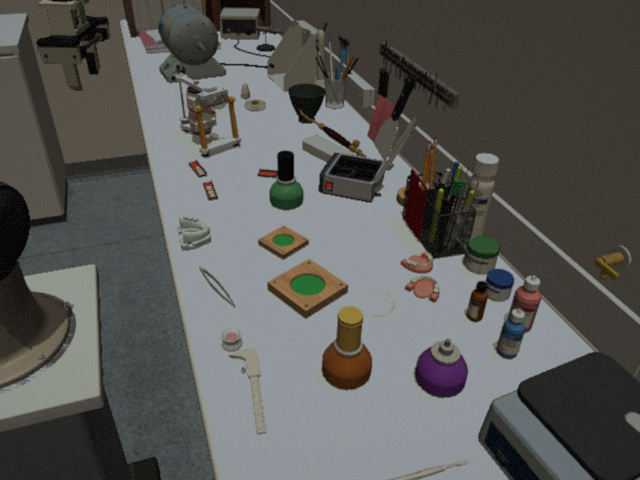

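View pics/wrist0.png

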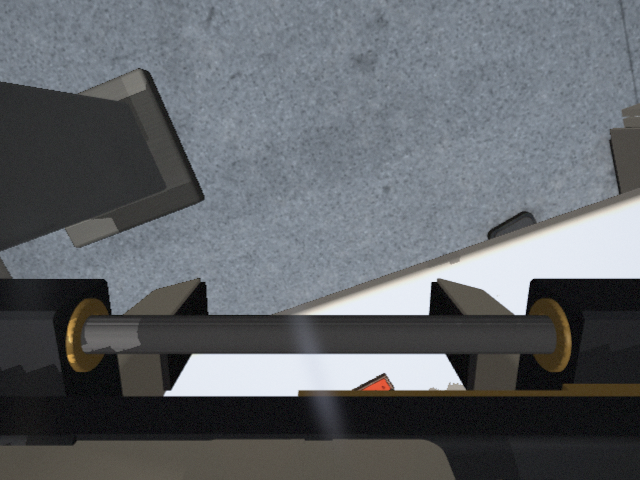

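Scene camera candidates:
- **Lamps:** amber with brass cap at (383,315), green with black cap at (248,200), and purple without a cap at (445,305). The amber one is meant, by its colour and brass cap.
- **Holders:** (312,278) and the smaller (268,248). The larger, (312,278), is meant.

I'll measure both targets now and confirm them in an enlarged crop.

```bash
python3 - <<'E'
from h import *
for n in ['scene','side']:
    c=dict(np.load(f'pics/{n}0.npz')); P=cloud(c); hsv=cv2.cvtColor(c['img'],cv2.COLOR_RGB2HSV)
    ok=c['depth']>0
    g=((hsv[...,0]>45)&(hsv[...,0]<80)&(hsv[...,1]>130)&ok).astype(np.uint8)
    N,L,S,C=cv2.connectedComponentsWithStats(g)
    for i in range(1,N):
        if S[i,4]>80:
            p=P[L==i]; cc=C[i]; print(n,'green',cc.round(),S[i,4],'ray z.012',ray(c,*cc,.012).round(4),'med',np.median(p,0).round(4),'ext',(np.percentile(p,98,0)-np.percentile(p,2,0)).round(3))
    b=((hsv[...,0]>18)&(hsv[...,0]<28)&(hsv[...,1]>120)&ok).astype(np.uint8)
    N,L,S,C=cv2.connectedComponentsWithStats(b)
    for i in range(1,N):
        if S[i,4]>150:
            p=P[L==i]; print(n,'brass',C[i].round(),S[i], np.median(p,0).round(4),'min',np.percentile(p,2,0).round(4),'max',np.percentile(p,98,0).round(4))
            t=p[p[:,2]>.111]
            if len(t)>10:print('  top',len(t),((t.min(0)+t.max(0))/2).round(4),t.mean(0).round(4),np.ptp(t,axis=0).round(4))
            s=p[(p[:,2]>.07)&(p[:,2]<.105)]
            if len(s)>50:
                A=np.c_[2*s[:,:2],np.ones(len(s))]; x=np.linalg.lstsq(A,(s[:,:2]**2).sum(1),rcond=None)[0]; print('  fit',x[:2],np.sqrt(x[2]+x[:2]@x[:2]))
    # amber glass
    a=((hsv[...,0]>4)&(hsv[...,0]<14)&(hsv[...,1]>170)&ok).astype(np.uint8)
    N,L,S,C=cv2.connectedComponentsWithStats(a)
    for i in range(1,N):
        if S[i,4]>300: p=P[L==i]; print(n,'amber',C[i].round(),np.percentile(p,2,0).round(4),np.percentile(p,98,0).round(4))
im=cv2.imread('pics/side0.png')[220:400,240:480]; cv2.imwrite('pics/crop.png',cv2.resize(im,None,fx=3.3,fy=3.3))
E
```

```text
scene green [269. 247.] 98 ray z.012 [0.4967 0.1086 0.012 ] med [0.4985 0.1128 0.0086] ext [0.029 0.029 0.005]
scene green [312. 276.] 303 ray z.012 [ 0.5015 -0.0347  0.012 ] med [ 0.5013 -0.0346  0.0124] ext [0.047 0.047 0.005]
scene brass [386. 288.] [377 282  18  16 209] [ 0.494  -0.2309  0.1155] min [ 0.4807 -0.2457  0.1095] max [ 0.5096 -0.216   0.1177]
  top 201 [ 0.4957 -0.2295  0.115 ] [ 0.4946 -0.2308  0.1154] [0.0314 0.0331 0.0075]
scene amber [59. 24.] [0.6374 1.6291 0.103 ] [0.6451 1.9048 0.3182]
scene amber [108.  28.] [0.8538 1.6405 0.0503] [0.864  1.9132 0.3019]
scene amber [380. 329.] [ 0.4609 -0.2656  0.0104] [ 0.5078 -0.2089  0.0493]
side green [283. 240.] 158 ray z.012 [0.4961 0.1057 0.012 ] med [0.4973 0.1106 0.0083] ext [0.035 0.032 0.005]
side green [307. 285.] 495 ray z.012 [ 0.499  -0.0361  0.012 ] med [ 0.499  -0.0358  0.0118] ext [0.051 0.047 0.005]
side brass [609. 263.] [595 252  29  28 378] [ 0.8606 -0.2876  0.1637] min [ 0.8521 -0.3177  0.1414] max [ 0.8954 -0.2752  0.1681]
  top 378 [ 0.8761 -0.2858  0.1497] [ 0.8663 -0.2911  0.1624] [0.0494 0.0659 0.0386]
side brass [349. 326.] [337 307  26  45 697] [ 0.4922 -0.2405  0.113 ] min [ 0.4788 -0.2482  0.0653] max [ 0.5093 -0.2172  0.1172]
  top 366 [ 0.4949 -0.2313  0.1147] [ 0.495  -0.2327  0.1154] [0.0335 0.0342 0.0073]
  fit [ 0.4948481 -0.2318921] 0.015735055403874466
side amber [346. 367.] [ 0.4602 -0.2671  0.0113] [ 0.5217 -0.2204  0.0499]
```

View pics/crop.png

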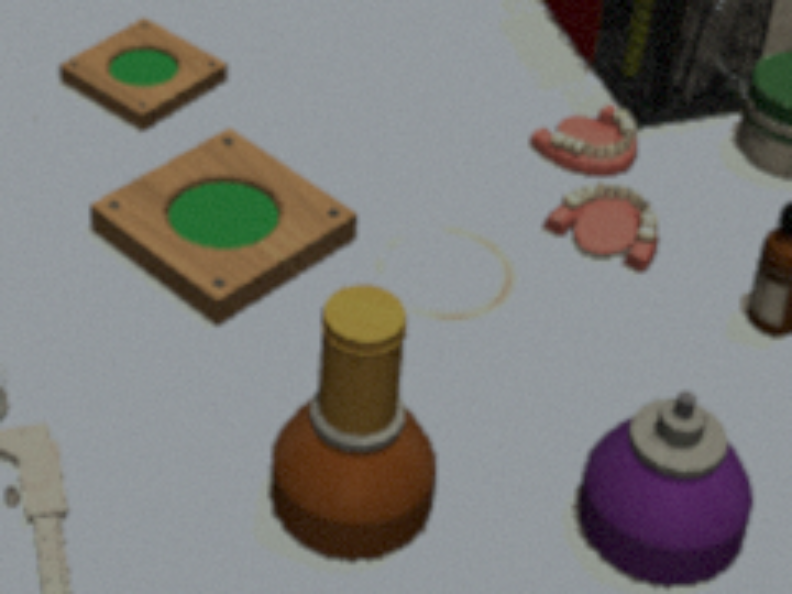

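The crop confirms the amber lamp with the brass cap and the larger holder just behind it. The cap is at about (0.495, -0.231), with its top at 0.116 as expected. Next I'll refine the holder from the block outline and check the neighbours and the path clearances.

```bash
python3 - <<'E'
from h import *
for n in ['scene','side']:
    c=dict(np.load(f'pics/{n}0.npz')); P=cloud(c); hsv=cv2.cvtColor(c['img'],cv2.COLOR_RGB2HSV); D=c['depth']>0
    m=D&(abs(P[...,0]-.5)<.075)&(abs(P[...,1]+.036)<.075)&(P[...,2]>.0145)&(P[...,2]<.022)
    r=cv2.minAreaRect((P[m][:,:2]*1000).astype(np.float32)); print(n,'block',r,np.median(P[m][:,2]))
    p=P[D&(hsv[...,0]>125)&(hsv[...,0]<155)&(hsv[...,1]>100)&(abs(P[...,0]-.55)<.2)&(P[...,1]<-.2)]
    print('purple',np.percentile(p,2,0).round(3),np.percentile(p,98,0).round(3))
    for x in np.arange(.1,.8,.1):
        print(round(x,1),[ (lambda q: round(float(np.percentile(q,99)),2) if len(q)>5 else None)(P[D&(P[...,0]>x)&(P[...,0]<x+.1)&(P[...,1]>y)&(P[...,1]<y+.1)][:,2]) for y in np.arange(-.5,.7,.1)])
c=dict(np.load('pics/scene0.npz'));P=cloud(c);hsv=cv2.cvtColor(c['img'],cv2.COLOR_RGB2HSV);print('blackcap',P[187,247])
E
```

```text
scene block ((499.97686767578125, -37.10231018066406), (104.84835052490234, 101.41581726074219), 24.687063217163086) 0.017772039510446234
purple [ 0.587 -0.321  0.008] [ 0.631 -0.261  0.05 ]
0.1 [None, None, None, 0.0, 0.01, 0.01, 0.0, -0.74, 0.34, 0.5, 0.38, None]
0.2 [0.0, 0.0, 0.0, 0.0, 0.0, 0.0, 0.0, 0.0, 0.0, 0.52, 0.34, 0.0]
0.3 [0.02, 0.0, 0.01, 0.02, 0.01, 0.01, 0.03, 0.04, 0.01, 0.01, 0.0, 0.17]
0.4 [0.01, 0.0, 0.12, 0.01, 0.02, 0.02, 0.01, 0.0, 0.01, 0.0, 0.16, 0.15]
0.5 [0.01, 0.03, 0.12, 0.0, 0.02, 0.02, 0.01, 0.12, 0.01, 0.0, 0.12, 0.0]
0.6 [0.11, 0.11, 0.08, 0.01, 0.02, 0.0, 0.0, 0.06, 0.06, 0.03, 0.0, 0.09]
0.7 [0.11, 0.11, 0.09, 0.07, 0.13, 0.13, 0.17, 0.14, 0.07, 0.05, 0.05, 0.09]
side block ((497.4606628417969, -38.99224853515625), (103.22700500488281, 103.18614196777344), 25.378671646118164) 0.01726725574713641
purple [ 0.585 -0.455  0.009] [ 0.646 -0.27   0.054]
0.1 [None, None, None, 0.0, 0.01, 0.01, 0.0, -0.73, 0.33, 0.39, 0.3, -0.73]
0.2 [None, 0.0, 0.0, 0.0, 0.0, 0.0, 0.0, 0.0, 0.0, 0.39, 0.33, 0.0]
0.3 [None, 0.0, 0.01, 0.02, 0.01, 0.01, 0.04, 0.04, 0.01, 0.01, 0.09, 0.17]
0.4 [0.01, 0.0, 0.12, 0.01, 0.02, 0.02, 0.01, 0.0, 0.01, 0.0, 0.16, 0.15]
0.5 [0.01, 0.04, 0.12, 0.0, 0.02, 0.02, 0.01, 0.12, 0.01, 0.01, 0.12, 0.0]
0.6 [0.11, 0.11, 0.08, 0.01, 0.02, 0.0, 0.0, 0.06, 0.06, 0.03, 0.0, 0.09]
0.7 [0.11, 0.11, 0.1, 0.07, 0.13, 0.14, 0.16, 0.08, 0.07, 0.05, 0.05, 0.09]
blackcap [0.54002163 0.24360404 0.09862167]
```

```bash
cat >> h.py <<'E'
from scipy.spatial.transform import Rotation as Rn
def dl(tgt,frm=None):
    s=read_state(); q=s['tool_rot']; R=Rn.from_quat([q[1],q[2],q[3],q[0]]).as_matrix()
    return (R.T@(np.array(tgt)-(s['tcp_pos'] if frm is None else frm))*1000).round(1)
E
python3 -c "
from h import *
print(dl([.40,.13,.238]),dl([.495,-.231,.20]))"
```

```text
[-330.  -263.9   -0.5] [-544.5 -569.4   37.8]
```

Request:
carry_out(
  deltas=[
    {"x":-330,"y":-264,"z":0},
    {"x":-330,"y":-264,"z":0},
    {"x":-330,"y":-264,"z":0},
    {"x":-330,"y":-264,"z":0},
    {"x":-330,"y":-264,"z":0},
    {"x":-330,"y":-264,"z":0},
    {"x":-330,"y":-264,"z":0},
    {"x":-330,"y":-264,"z":0},
    {"x":-330,"y":-264,"z":0},
    {"x":-330,"y":-264,"z":0},
    {"x":-330,"y":-264,"z":0},
    {"x":-330,"y":-264,"z":0},
  ],
  fingers=1,
)

```text
validation failed for argument at $.de...
```

```bash
python3 -c "
from h import *
print(read_state()['tcp_pos'],dl([.495,-.231,.20]))"
```

```text
[0.18223506 0.49206763 0.23722657] [-544.5 -569.4   37.8]
```

Request:
carry_out(
  deltas=[
    {"x":-330,"y":-264,"z":0,"turn":0},
    {"x":-330,"y":-264,"z":0,"turn":0},
    {"x":-330,"y":-264,"z":0,"turn":0},
    {"x":-330,"y":-264,"z":0,"turn":0},
    {"x":-330,"y":-264,"z":0,"turn":0},
    {"x":-330,"y":-264,"z":0,"turn":0},
    {"x":-330,"y":-264,"z":0,"turn":0},
    {"x":-330,"y":-264,"z":0,"turn":0},
    {"x":-330,"y":-264,"z":0,"turn":0},
    {"x":-330,"y":-264,"z":0,"turn":0},
    {"x":-330,"y":-264,"z":0,"turn":0},
    {"x":-330,"y":-264,"z":0,"turn":0},
  ],
  fingers=1,
)

```text
time: 1.15
tcp_pos: [0.4011, 0.1281, 0.2375]
tool_rot: [-0.0, 0.179, 0.984, -0.0]
contact_force: [0.4, -0.1, -0.1]
opening: 0.0917
```

```bash
python3 -c "
from h import *
print(read_state()['tcp_pos'],dl([.495,-.231,.20]))"
```

```text
[0.40107656 0.12810671 0.23746657] [-214.3 -303.    37.5]
```

Request:
carry_out(
  deltas=[
    {"x":-214,"y":-303,"z":37,"turn":0},
    {"x":-214,"y":-303,"z":37,"turn":0},
    {"x":-214,"y":-303,"z":37,"turn":0},
    {"x":-214,"y":-303,"z":37,"turn":0},
    {"x":-214,"y":-303,"z":37,"turn":0},
    {"x":-214,"y":-303,"z":37,"turn":0},
    {"x":-214,"y":-303,"z":37,"turn":0},
    {"x":-214,"y":-303,"z":37,"turn":0},
    {"x":-214,"y":-303,"z":37,"turn":0},
    {"x":-214,"y":-303,"z":37,"turn":0},
    {"x":-214,"y":-303,"z":37,"turn":0},
    {"x":-214,"y":-303,"z":37,"turn":0},
  ],
)

```text
time: 2.15
tcp_pos: [0.4955, -0.2264, 0.2003]
tool_rot: [-0.001, 0.176, 0.984, 0.001]
contact_force: [0.2, 0.8, -0.8]
opening: 0.092
```

```bash
python3 -c "
from h import *
snap('wrist','w1.png')
print(read_state()['tcp_pos'],dl([.495,-.231,.09]),read_state()['tool_rot'])"
```

```text
[ 0.49554944 -0.22616867  0.20064799] [ -1.3  -4.8 110.6] [-3.75216346e-04  1.75548557e-01  9.84470580e-01  4.91157575e-04]
```

View pics/w1.png

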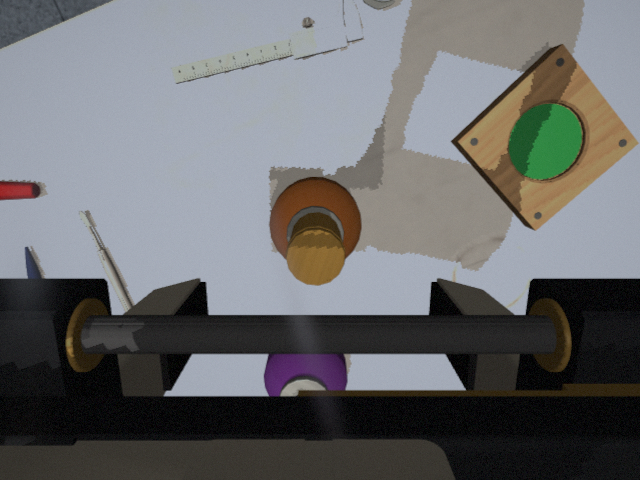

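The wrist view shows the brass cap at (315,255) between the fingers, the purple lamp clear at (305,380), and the holder at (547,140). I'll use it to check the cap's position again.

```bash
python3 - <<'E'
from h import *
c=dict(np.load('pics/w1.npz')); P=cloud(c);D=c['depth']>0
m=D&(P[...,2]>.111)&(P[...,2]<.122)&(abs(P[...,0]-.495)<.03)&(abs(P[...,1]+.231)<.03)
p=P[m]; print(len(p),cv2.minEnclosingCircle((p[:,:2]*1000).astype(np.float32)),p.mean(0))
m=D&(abs(P[...,0]-.5)<.075)&(abs(P[...,1]+.038)<.075)&(P[...,2]>.0145)&(P[...,2]<.022)
print(cv2.minAreaRect((P[m][:,:2]*1000).astype(np.float32)))
s=read_state(); print(s['tcp_pos'],s['qvel'])
E
```

```text
2640 ((496.4986877441406, -228.98289489746094), 17.490997314453125) [ 0.49574234 -0.2287156   0.11543224]
((498.7246398925781, -36.70641326904297), (101.32376098632812, 101.48632049560547), 24.329784393310547)
[ 0.49554944 -0.22616867  0.20064799] [ 0.0048803  -0.01261139  0.00288454 -0.00351688 -0.00214508 -0.00328553]
```

Request:
carry_out(
  deltas=[
    {"x":-1,"y":-3,"z":30,"turn":0},
    {"x":-1,"y":-3,"z":55,"turn":0},
    {"x":-1,"y":-3,"z":60,"turn":0},
    {"x":-1,"y":-3,"z":60,"turn":0},
    {"x":-1,"y":-3,"z":60,"turn":0},
  ],
)

```text
time: 2.62
tcp_pos: [0.496, -0.2306, 0.1418]
tool_rot: [0.0, 0.176, 0.984, -0.0]
contact_force: [0.7, -0.2, 0.3]
opening: 0.0917
```

```bash
python3 -c "
from h import *
print(read_state()['tcp_pos'],dl([.4957,-.2295,.09]),read_state()['tool_rot'])"
```

```text
[ 0.49598623 -0.23063318  0.14183985] [ 0.7  1.  51.8] [ 4.73870858e-04  1.75743545e-01  9.84435866e-01 -8.80647675e-05]
```

Request:
carry_out(
  deltas=[
    {"x":0,"y":1,"z":15,"turn":0},
    {"x":0,"y":1,"z":30,"turn":0},
    {"x":0,"y":1,"z":42,"turn":0},
    {"x":0,"y":1,"z":50,"turn":0},
    {"x":0,"y":1,"z":51,"turn":0},
    {"x":0,"y":1,"z":51,"turn":0},
  ],
)

```text
time: 3.12
tcp_pos: [0.4962, -0.2306, 0.0905]
tool_rot: [0.001, 0.176, 0.984, -0.0]
contact_force: [-0.2, -0.3, -0.3]
opening: 0.092
```

Request:
carry_out(
  deltas=[
    {"x":0,"y":0,"z":0,"turn":0},
    {"x":0,"y":0,"z":0,"turn":0},
    {"x":0,"y":0,"z":0,"turn":0},
    {"x":0,"y":0,"z":0,"turn":0},
    {"x":0,"y":0,"z":0,"turn":0},
    {"x":0,"y":0,"z":0,"turn":0},
    {"x":0,"y":0,"z":0,"turn":0},
    {"x":0,"y":0,"z":0,"turn":0},
    {"x":0,"y":0,"z":0,"turn":0},
    {"x":0,"y":0,"z":0,"turn":0},
  ],
  fingers=-1,
  force=12,
)

```text
time: 3.95
tcp_pos: [0.4958, -0.2305, 0.0897]
tool_rot: [-0.0, 0.176, 0.984, 0.0]
contact_force: [0.0, 0.9, 0.6]
opening: 0.0345
```

```bash
python3 -c "
from h import *
snap('side','s2.png')
im=cv2.imread('pics/s2.png')[220:420,240:480]; cv2.imwrite('pics/c2.png',cv2.resize(im,None,fx=3,fy=3))
print(read_state())"
```

```text
{'time': 4.0, 'joint_positions': array([-5.75543621e-01,  5.41419038e-01,  1.65481031e+00,  1.66620142e-04,
        9.45430625e-01, -1.79161893e+00]), 'qvel': array([-0.00106191,  0.00063605, -0.00080483, -0.0004163 ,  0.00107798,
        0.00130134]), 'tau': array([-1.45387086e-01, -4.81847656e+01, -1.96204019e+01, -1.00073477e-01,
        2.42280640e-02,  1.66291906e-03]), 'tcp_pos': array([ 0.49576222, -0.23053783,  0.08968718]), 'tool_rot': array([-4.83634860e-06,  1.76480112e-01,  9.84304203e-01,  7.53088241e-05]), 'contact_force': array([-0.64797028, -0.53828068,  0.01952643]), 'torque': array([ 0.03813783, -0.00171694, -0.00356478]), 'opening': 0.034225600789653386}
```

View pics/c2.png

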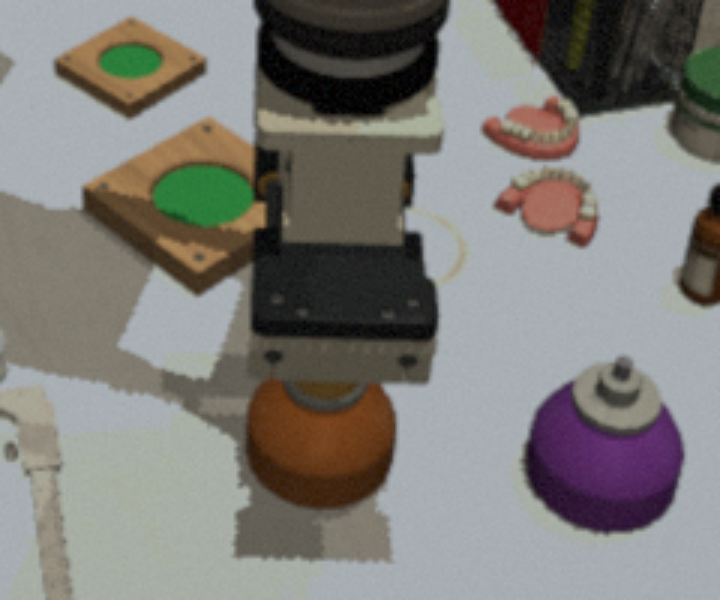

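The opening reads 34 mm, matching the cap, and the lamp is upright. I'll lift straight up, gently at first.

Request:
carry_out(
  deltas=[
    {"x":0,"y":0,"z":-3,"turn":0},
    {"x":0,"y":0,"z":-7,"turn":0},
    {"x":0,"y":0,"z":-12,"turn":0},
    {"x":0,"y":0,"z":-18,"turn":0},
    {"x":0,"y":0,"z":-25,"turn":0},
    {"x":0,"y":0,"z":-33,"turn":0},
    {"x":0,"y":0,"z":-42,"turn":0},
    {"x":0,"y":0,"z":-52,"turn":0},
    {"x":0,"y":0,"z":-62,"turn":0},
    {"x":0,"y":0,"z":-70,"turn":0},
    {"x":0,"y":0,"z":-75,"turn":0},
    {"x":0,"y":0,"z":-75,"turn":0},
  ],
)

```text
time: 5.0
tcp_pos: [0.4963, -0.2309, 0.1662]
tool_rot: [0.001, 0.176, 0.984, -0.0]
contact_force: [0.4, -0.4, -0.3]
opening: 0.0344
```

```bash
python3 -c "
from h import *
snap('side','s3.png')
im=cv2.imread('pics/s3.png')[190:420,240:480]; cv2.imwrite('pics/c3.png',cv2.resize(im,None,fx=2.6,fy=2.6))
s=read_state();print(s['tcp_pos'],s['opening'],dl([.4985,-.0375,.165]))"
```

```text
[ 0.49598406 -0.23068678  0.16528747] 0.03503428135776817 [ 64.8 182.    0.2]
```

View pics/c3.png

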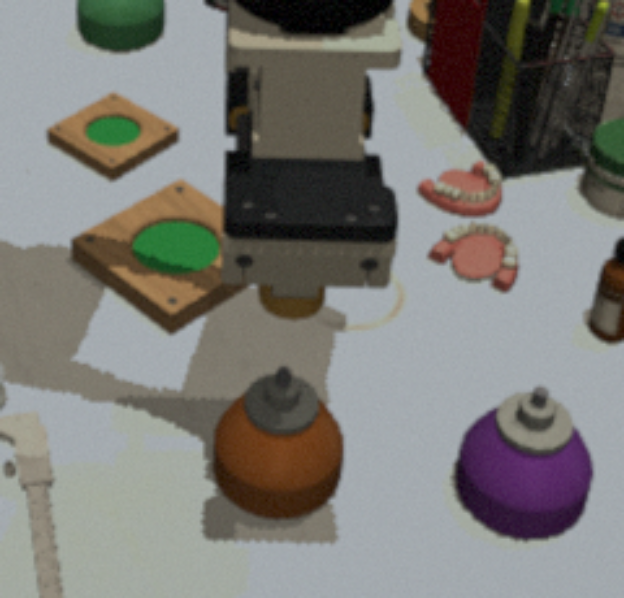

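The lamp stands upright at crop (280,450) with its wick bare, and the cap is in the jaws at (292,300). Now across to the holder.

Request:
carry_out(
  deltas=[
    {"x":3,"y":9,"z":0,"turn":0},
    {"x":10,"y":28,"z":0,"turn":0},
    {"x":19,"y":54,"z":0,"turn":0},
    {"x":30,"y":84,"z":0,"turn":0},
    {"x":41,"y":114,"z":0,"turn":0},
    {"x":51,"y":142,"z":0,"turn":0},
    {"x":59,"y":164,"z":0,"turn":0},
    {"x":63,"y":177,"z":0,"turn":0},
    {"x":65,"y":182,"z":0,"turn":0},
    {"x":65,"y":182,"z":0,"turn":0},
    {"x":65,"y":182,"z":0,"turn":0},
  ],
)

```text
time: 5.97
tcp_pos: [0.4979, -0.0374, 0.1644]
tool_rot: [-0.0, 0.176, 0.984, -0.0]
contact_force: [0.3, -0.4, -0.2]
opening: 0.0347
```

```bash
python3 -c "
from h import *
c=snap('wrist','w4.png'); P=cloud(c); D=c['depth']>0
m=D&(abs(P[...,0]-.5)<.075)&(abs(P[...,1]+.038)<.075)&(P[...,2]>.0145)&(P[...,2]<.022)
print(cv2.minAreaRect((P[m][:,:2]*1000).astype(np.float32)))
m=D&(P[...,2]>.165)&(P[...,2]<.2)&(abs(P[...,0]-.498)<.03)&(abs(P[...,1]+.038)<.03)
print(m.sum(), np.median(P[m],0), np.percentile(P[m],[2,98],axis=0))
s=read_state();print(s['tcp_pos'],s['opening'],dl([.4985,-.0375,.042]))"
```

```text
((498.990478515625, -36.9268798828125), (100.54375457763672, 100.22621154785156), 24.207820892333984)
8494 [ 0.4947831  -0.03649296  0.18950138] [[ 0.4773601  -0.05915002  0.166106  ]
 [ 0.51186311 -0.01020573  0.19931462]]
[ 0.49793864 -0.03786629  0.16447807] 0.034715799555332855 [ -0.4   0.6 122.5]
```

View pics/w4.png

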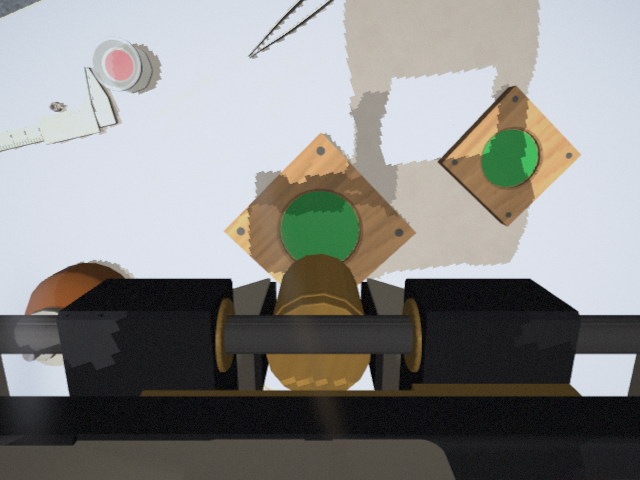

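The recess at (320,228) lies under the cap, laterally within 1 mm. The seat is expected at TCP z ≈ 0.042, so I'll descend to about 6 mm above it.

Request:
carry_out(
  deltas=[
    {"x":0,"y":0,"z":6,"turn":0},
    {"x":0,"y":0,"z":20,"turn":0},
    {"x":0,"y":0,"z":40,"turn":0},
    {"x":0,"y":0,"z":62,"turn":0},
    {"x":0,"y":0,"z":82,"turn":0},
    {"x":0,"y":0,"z":98,"turn":0},
    {"x":0,"y":0,"z":109,"turn":0},
    {"x":0,"y":0,"z":115,"turn":0},
    {"x":0,"y":0,"z":117,"turn":0},
    {"x":0,"y":0,"z":117,"turn":0},
    {"x":0,"y":0,"z":117,"turn":0},
  ],
)

```text
time: 6.93
tcp_pos: [0.4984, -0.0377, 0.0482]
tool_rot: [0.0, 0.177, 0.984, 0.0]
contact_force: [-0.1, -0.5, -0.6]
opening: 0.0346
```

Request:
carry_out(
  deltas=[
    {"x":0,"y":0,"z":1,"turn":0},
    {"x":0,"y":0,"z":2,"turn":0},
    {"x":0,"y":0,"z":3,"turn":0},
    {"x":0,"y":0,"z":4,"turn":0},
    {"x":0,"y":0,"z":4,"turn":0},
    {"x":0,"y":0,"z":4,"turn":0},
  ],
)

```text
time: 7.43
tcp_pos: [0.4981, -0.0373, 0.0437]
tool_rot: [0.0, 0.176, 0.984, 0.0]
contact_force: [-0.4, 0.1, -0.5]
opening: 0.0346
```

Request:
carry_out(
  deltas=[
    {"x":0,"y":0,"z":0.5,"turn":0},
    {"x":0,"y":0,"z":1,"turn":0},
    {"x":0,"y":0,"z":1,"turn":0},
    {"x":0,"y":0,"z":1,"turn":0},
    {"x":0,"y":0,"z":1,"turn":0},
  ],
)

```text
time: 7.85
tcp_pos: [0.498, -0.0373, 0.0427]
tool_rot: [0.0, 0.176, 0.984, 0.0]
contact_force: [-0.2, -0.5, -1.2]
opening: 0.0347
```

Request:
carry_out(
  deltas=[
    {"x":0,"y":0,"z":0.3,"turn":0},
    {"x":0,"y":0,"z":0.6,"turn":0},
    {"x":0,"y":0,"z":0.6,"turn":0},
    {"x":0,"y":0,"z":0.6,"turn":0},
  ],
)

```text
time: 8.18
tcp_pos: [0.498, -0.0373, 0.0421]
tool_rot: [-0.0, 0.176, 0.984, 0.0]
contact_force: [0.8, 1.3, -1.0]
opening: 0.0345
```

Request:
carry_out(
  deltas=[
    {"x":0,"y":0,"z":0.3,"turn":0},
    {"x":0,"y":0,"z":0.6,"turn":0},
    {"x":0,"y":0,"z":0.6,"turn":0},
    {"x":0,"y":0,"z":0.6,"turn":0},
  ],
)

```text
time: 8.52
tcp_pos: [0.4981, -0.0373, 0.0416]
tool_rot: [0.0, 0.176, 0.984, 0.0]
contact_force: [0.2, -0.2, 2.1]
opening: 0.0347
```

```bash
python3 -c "
from h import *
for i in range(3):
  c=snap('side','s5.png');s=read_state();print(s['tcp_pos'],s['contact_force'],s['torque'])
im=cv2.imread('pics/s5.png')[190:350,220:420]; cv2.imwrite('pics/c5.png',cv2.resize(im,None,fx=3.5,fy=3.5))"
```

```text
[ 0.49812115 -0.03730903  0.04165135] [-1.74608516 -0.82307258  2.23252997] [0.00040306 0.12427723 0.00558336]
[ 0.49811816 -0.03731041  0.04165544] [-0.96278589 -0.06780715  2.25395513] [-0.02513757  0.06224449  0.02330607]
[ 0.49807699 -0.0373128   0.04163953] [-1.09339241 -0.76295503  2.07078214] [-0.0035123   0.10679365  0.04751485]
```

View pics/c5.png

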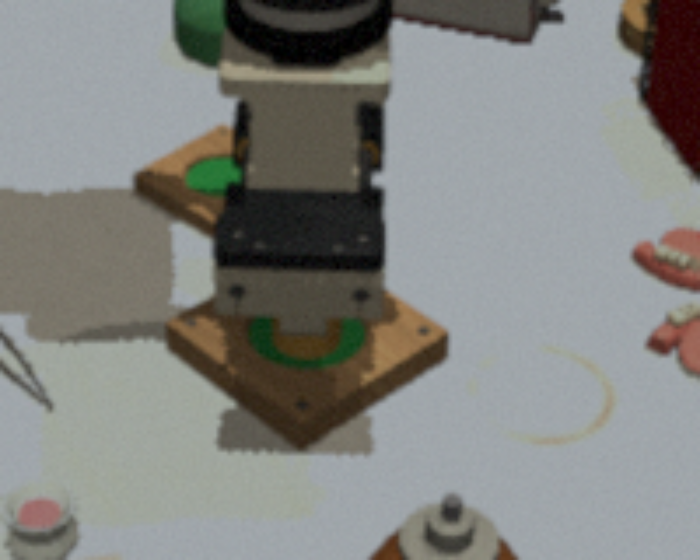

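Contact is felt: about +2 N at z 0.0416, which is the expected seat height. The cap's foot is centred in the green at crop (305,345). I'll release with a moderate opening, then retract.

Request:
carry_out(
  deltas=[
    {"x":0,"y":0,"z":0,"turn":0},
    {"x":0,"y":0,"z":0,"turn":0},
    {"x":0,"y":0,"z":0,"turn":0},
    {"x":0,"y":0,"z":0,"turn":0},
    {"x":0,"y":0,"z":0,"turn":0},
    {"x":0,"y":0,"z":0,"turn":0},
    {"x":0,"y":0,"z":0,"turn":0},
    {"x":0,"y":0,"z":0,"turn":0},
  ],
  fingers=0.7,
)

```text
time: 9.33
tcp_pos: [0.4981, -0.0373, 0.0415]
tool_rot: [0.0, 0.176, 0.984, 0.0]
contact_force: [-0.6, -0.5, 0.3]
opening: 0.0772
```

Request:
carry_out(
  deltas=[
    {"x":0,"y":0,"z":-4,"turn":0},
    {"x":0,"y":0,"z":-12,"turn":0},
    {"x":0,"y":0,"z":-25,"turn":0},
    {"x":0,"y":0,"z":-45,"turn":0},
    {"x":0,"y":0,"z":-70,"turn":0},
    {"x":0,"y":0,"z":-95,"turn":0},
    {"x":0,"y":0,"z":-120,"turn":0},
    {"x":0,"y":0,"z":-140,"turn":0},
    {"x":0,"y":0,"z":-150,"turn":0},
    {"x":0,"y":0,"z":-150,"turn":0},
    {"x":0,"y":0,"z":-150,"turn":0},
  ],
)

```text
time: 10.25
tcp_pos: [0.4981, -0.0373, 0.1922]
tool_rot: [0.001, 0.176, 0.984, 0.0]
contact_force: [-0.0, -0.6, 0.1]
opening: 0.0778
```

```bash
python3 - <<'E'
from h import *
c=snap('side','s6.png'); P=cloud(c);D=c['depth']>0
s=read_state();print(s['time'],s['tcp_pos'],s['opening'],s['contact_force'])
for n,c in (('side',c),('wrist',snap('wrist','w6.png')),('scene',snap('scene','sc6.png'))):
    P=cloud(c);D=c['depth']>0
    m=D&(P[...,2]>.06)&(P[...,2]<.08)&(abs(P[...,0]-.498)<.04)&(abs(P[...,1]+.038)<.04)
    if m.sum()>20:print(n,m.sum(),cv2.minEnclosingCircle((P[m][:,:2]*1000).astype(np.float32)),np.median(P[m][:,2]),np.percentile(P[m][:,2],[5,95]))
a=cv2.imread('pics/s6.png')[190:400,240:480];cv2.imwrite('pics/c6.png',cv2.resize(a,None,fx=2.8,fy=2.8))
E
```

```text
10.3 [ 0.49764265 -0.03721903  0.19130535] 0.0780349138002852 [-0.37078642 -0.60289157 -0.36033015]
side 283 ((497.49224853515625, -40.229591369628906), 19.07777976989746) 0.06685627458257251 [0.0611775  0.06876217]
wrist 2101 ((497.67181396484375, -37.26128387451172), 17.97936248779297) 0.06741155900234286 [0.06286993 0.06855861]
scene 187 ((498.1256408691406, -39.93362808227539), 18.34490394592285) 0.06733416988137536 [0.06112895 0.06934644]
```

View pics/c6.png

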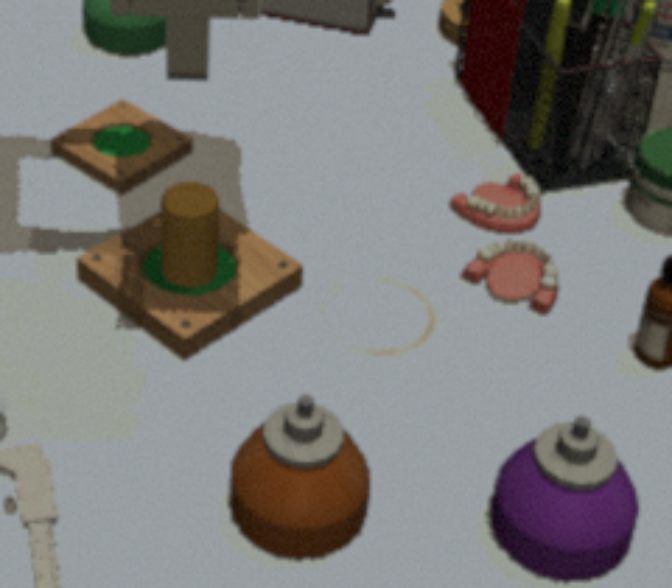

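View pics/sc6.png

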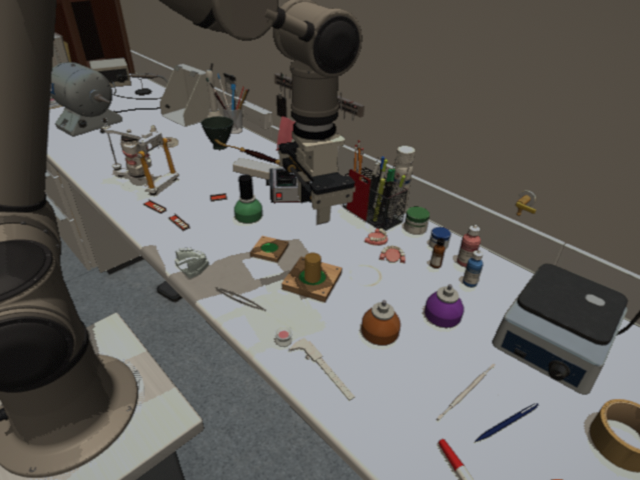

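The cap stands upright in the green recess at (312,270), with its top at 0.067–0.068 as expected. The amber lamp is upright in its place, the green lamp looks untouched, and the gripper is clear. Handing in.

```bash
python3 -c "
from bench import *
print(finish_job())"
```

```text
the job is handed in; nothing more can be done
None
```

The brass cap is off the amber lamp and standing mouth down in the green recess of the larger wooden holder. I gripped it across its diameter, lifted it straight off and lowered it until I felt about 2 N of contact at the expected seat height. Then I let go and raised the gripper clear. The job was handed in at about 10.4 s.

Last checks:
- **Cap:** it stands upright and centred within about 3 mm, with its top at z ≈ 0.067–0.068 m (0.068 expected). The three cameras disagreed on its position by up to 3 mm, against about 12 mm of clearance in the recess.
- **Lamps:** the amber lamp is upright where it stood. The green lamp with the black cap looked unmoved in the scene picture; I did not measure its position again.
- **Problems:** my first move call was refused before the arm moved, because its rows left out "turn". No other call or check failed.

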